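Look into the fallen evidence canister with the flashlight

ROBOT

A 7-joint arm with a two-finger parallel gripper is mounted at the origin on the work surface. World frame = base frame: x ahead of the robot, y to its left, z up, the work surface at z = 0. Lengths are in m, angles in rad, forces in N, time in s.
With the tool pointing down it reaches from about 0.425 to 0.925 m from the base axis. Payload 6.8 kg.
Tool frame: the origin (TCP) lies between the finger pads; the fingertips stand r.tcp_to_tips ahead of it and the grasp point (between the pads) lies 3 mm ahead of it (r.tcp_to_tips is the distance from the TCP to the fingertips, in m); z points along the fingers, y is the line along which they close (so a half turn about z gives the same grasp; the last joint's range is limited). The gripper opens to 85 mm and grips with 20 to 120 N. Pads are 22 mm wide; open, the fingers measure 114 mm over their backs; the gripper's body (76 mm by 85 mm) begins 54 mm behind the grasp point. The pads swing forward as they close: fully open they stand 13 mm farther back than shut.
Start: joints at [-1.374, 0.477, 0.022, 1.555, -0.011, 1.109, -0.083], TCP at [0.203, 0.644, 0.253] pointing down, gripper open.
Joint ranges: [-2.96, 2.96], [-0.34, 2.1], [-1.41, 1.46], [0.24, 2.44], [-1.37, 4.51], [0.17, 1.92], [-2.96, 2.96]. Speed limits (rad/s): [2.39, 2.39, 3.14, 3.14, 3.14, 3.14, 3.14].

INTERFACE

Orientations are given as a rotation vector (axis times angle).
In Python, from bench import r gives the robot as it stands. The module is installed in compiled form; this text tells all that it offers.
- The arm moves only by the tool step_arm, never from a script. Its argument "moves" is a list of rows, each an object of numbers: "rx", "ry", "rz": the turn, a rotation vector about the tool's x, y, z in degrees; "dx", "dy", "dz": the shift along the tool's x, y, z in mm; "gripper": the opening, from -1 (shut) to 1 (fully open). In form: [{"rx": .., "ry": .., "rz": .., "dx": .., "dy": .., "dz": .., "gripper": ..}, ...]. A call has 1 to 20 rows; each row shifts and turns the commanded pose from where the row before left it, along the tool's axes as they then stand; what a row does not reach is not made up. A row lasts 1/8 s, in which the tool goes at most 62.5 mm and 10.7 degrees, less where a joint would pass 70% of its speed; a pose out of reach is approached as far as the arm can. A call is refused whole if a number of a shift passes 62.5 or a number of a turn 10.7, either way. A call with a gripper value outside its range is refused whole. The fingers move at their own pace and stop on an object; "grip_force" is the grip in N (left out, the last holds). Time passes only in rows, so rows that do not move let the fingers close. It gives the time, the measured TCP pose, the force, the opening and the grip force at its end, in the units of the state.
- r.get_obs(): the state, without advancing time (a new reading comes with each control period).
- r.grab_frame(name): name is "side" or "top"; returns the picture (420x560x3 uint8, blue, green, red); there is no depth.
- r.camera_info(name): a dict with "mtx" (3x3 intrinsics, pixels), "rvec" (rotation vector, rad) and "tvec" (3), from world to camera coordinates, as OpenCV has them. Camera axes: x right, y down, z forward; pixel columns grow to the right and rows downward; lengths in m; the calibration is good to about 2 mm. A picture is of the moment at which its call begins. camera_info takes no time and is no camera call.
- r.hand_in(): hands the job in; it is judged then, once.
The state is a dict: "clock": time; "joints": joint angles; "qvel": joint speeds; "tau": joint torques, N m; "tcp_pos": TCP position; "orientation": TCP orientation; "contact_force": force on the tool from outside, world axes, zero at the start; "moment": the same for the moment, N m; "grip_width": finger opening in m; "gripper_force": force on a finger pad.
Only numpy, scipy, OpenCV 4.12 (cv2) and the standard library are available. Lean on these libraries where they do the work, as an engineer would, in place of code of your own. Each camera call takes 0.05 s, during which the arm holds its last target. There are 200 camera calls.

TASK

Stand the tipped-over open canister upright on its base in the lane, in the gap between its two standing neighbours, and let go of it. Then draw the flashlight out of its leaning holder, turn it lens straight down and keep it held in the gripper a few centimetres above the middle of the canister's open mouth, touching nothing else; finish while still holding it there. Leave the neighbours, jug, fox and padlocks where they are.

Things in the scene. Friction and masses are not known exactly. Their poses are not given: they have to be found in the camera images.
- lane: fixed straight tray, 540 mm long (its y axis) and 88 mm wide (x axis): a 4 mm thick rubber floor with an 8 mm high, 6 mm wide aluminium lip along each long side (76 mm between the lips). Origin at the middle of its underside, on the table; z up. The canisters are in it: a neighbour near each end and the tipped canister between them.
- canister: open grey plastic canister without a lid, octagonal, lying on one flat side on the lane's rubber floor, roughly along the lane, mouth towards the lane's +y end. 54 mm across flats, 85 mm long, 3 mm wall, 10 mm thick base, about 0.18 kg. Origin at the centre of its base's outer face; z axis runs to the mouth. Its two upright flat sides can be gripped firmly.
- canister_mouth (a point): centre of the open mouth of the canister, 85 mm along its z axis from its base (same axes as the canister); the opening is 48 mm wide.
- neighbour_a: closed grey canister of the same kind with a knurled aluminium lid, octagonal, 54 mm across flats (lid 58 mm diameter), 94 mm high, standing near the lane's -y end, its axis 200 to 225 mm from the lane's middle. Loose. Origin at its base centre, z up. Not to be disturbed.
- neighbour_b: the same kind of closed canister, standing near the lane's +y end, 200 to 225 mm from the lane's middle. Not to be disturbed.
- flashlight: chrome flashlight 150 mm long, loose in the holder, lens down, tail sticking out. Head (lens end) 36 mm diameter for the first 50 mm, then 28 mm barrel to the tail. About 0.25 kg, centre of mass 45 mm from the lens. Origin at the centre of the lens face; z axis runs from lens to tail. In the holder its z axis leans 40 degrees from vertical, tail towards the robot.
- holder: fixed: a 140 x 100 x 12 mm base plate with a square sleeve (48 mm outside, 40 mm inside, 68 mm deep, closed at the bottom) leaning 40 degrees from vertical, mouth towards the holder's -x. Origin at the middle of the plate's underside; z up. The flashlight pulls straight out along its own z axis; some 80 mm of its barrel stands out of the sleeve.
- holder_mouth (a point): centre of the mouth of the holder's sleeve, about 90 mm above the table (holder's axes).
- jug: white clay jug with blue painting, 180 mm high, 116 mm across, handle on its +y side. Origin at its base centre. Bystander.
- fox: carved wooden fox in orange enamel, 170 mm long (x axis), 130 mm high. Origin on the table below its middle. Bystander.
- padlock_a: brass padlock lying flat, body 45 x 50 x 20 mm, shackle to its +x. Origin under the body's middle. Bystander.
- padlock_b: a second padlock like it. Bystander.
Not all that is in view belongs to the job. Several things have the shape of the flashlight; the one meant has the colours described above.

How it is judged:
On the way, in this order (a step that is already met when the one before it is completed fails the run):
1. the open canister stands upright and let go in the lane, between its neighbours (angle between canister's own z axis and vertical below 0.08 rad and x of canister in the frame of lane between -0.018 and 0.018 m and y of canister in the frame of lane between -0.14 and 0.14 m and z of canister in the frame of lane below 0.012 m and contact force between each of the arm, the fingers and canister below 0.2 N and linear speed of canister below 0.03 m/s), for 0.3 s.
2. the flashlight is drawn clear of the holder in the gripper (distance between flashlight and holder_mouth above 0.05 m and height (world z) of flashlight above 0.09 m and contact force between the fingers and flashlight above 1 N and contact force between flashlight and holder below 0.2 N), for 0.2 s.
At the end, for the whole second after the job is handed in: Canister stands free and still in the lane: upright within 0.08 rad, within 18 mm of its centre line, 140 mm of its middle. Gripper alone holds the flashlight still, tail up within 0.2 rad of vertical, lens 10 to 110 mm above the mouth and within 20 mm sideways of its centre (all of step 1 and angle between flashlight's own z axis and vertical below 0.2 rad and horizontal distance between flashlight and canister_mouth below 0.02 m and z of flashlight in the frame of canister_mouth between 0.01 and 0.11 m and contact force between the fingers and flashlight above 1 N and linear speed of flashlight below 0.03 m/s and contact force between flashlight and holder below 0.2 N and contact force between flashlight and canister below 0.2 N and contact force between flashlight and lane below 0.2 N and contact force between flashlight and neighbour_a below 0.2 N and contact force between flashlight and neighbour_b below 0.2 N); the arm keeps its last pose, push and grip.
It fails at once if a standing neighbour canister is shifted by more than 20 mm or tipped (distance of any of neighbour_a, neighbour_b from where it was at the start of the episode above 0.02 m or angle between any of neighbour_a, neighbour_b's own z axis and vertical above 0.3 rad).
It fails at once if the jug, the fox or a padlock is shifted by more than 30 mm (distance of any of jug, fox, padlock_a, padlock_b from where it was at the start of the episode above 0.03 m).
It also fails if it takes over 67 s, if anything falls off the work surface, if the arm or the gripper's body presses on something with over 40 N, if the wrist force passes 120 N, or if a joint passes its speed limit or range.

## Working session

There is one attempt and no reset: what is moved stays moved. The work goes in short steps, Python scripts to look and compute and a tool call to move; the robot and the scene stay as the last step left them, time stands still between calls to the robot, and variables do not carry over. Pictures are saved under pics/ and viewed, at most 10 in all, crops included, and the job is handed in when it is done.

Besides the shell and the picture viewer there is one more tool, called after "Emit:" as name([rows], argument=value, ...), one row to a line, values as JSON. step_arm: Moves the arm, as the interface text tells. Its arguments: {"type":"object","properties":{"moves":{"type":"array","items":{"type":"object","properties":{"rx":{"type":"number"},"ry":{"type":"number"},"rz":{"type":"number"},"dx":{"type":"number"},"dy":{"type":"number"},"dz":{"type":"number"},"gripper":{"type":"number"}}}},"grip_force":{"type":"number"}},"required":["moves"]}

```bash
mkdir -p pics; cat > h.py <<'E'
import numpy as np, cv2
from scipy.spatial.transform import Rotation as R
from bench import r
def cam(n):
    c=r.camera_info(n); K=np.array(c['mtx'],float); Rm=cv2.Rodrigues(np.array(c['rvec'],float))[0]; t=np.array(c['tvec'],float).ravel()
    return K,Rm,t
def ray(n,u,v):
    K,Rm,t=cam(n); d=Rm.T@np.linalg.solve(K,[u,v,1]); return -Rm.T@t,d/np.linalg.norm(d)
def onz(n,u,v,z):
    o,d=ray(n,u,v); return o+d*(z-o[2])/d[2]
def tri(p1,p2):
    o1,d1=ray('side',*p1);o2,d2=ray('top',*p2)
    s=np.linalg.lstsq(np.c_[d1,-d2],o2-o1,rcond=None)[0]
    a=o1+s[0]*d1;b=o2+s[1]*d2;return (a+b)/2,np.linalg.norm(a-b)
def proj(n,P):
    K,Rm,t=cam(n); q=K@(Rm@np.array(P,float)+t); return q[:2]/q[2]
E
python3 - <<'E'
from h import *
for n in('side','top'):
    cv2.imwrite(f'pics/{n}0.png',r.grab_frame(n)); o=ray(n,280,210); print(n,o)
o=r.get_obs();print(o['clock'],o['tcp_pos'],o['orientation'],o['grip_width'],r.tcp_to_tips)
print(R.from_rotvec(o['orientation']).as_matrix())
E
```

```text
side (array([0.25560406, 1.16196173, 1.01127904]), array([ 0.21248023, -0.77026548, -0.60128466]))
top (array([0.41787418, 0.02463301, 1.533605  ]), array([ 0.10435485,  0.00928408, -0.99449679]))
0.1 [0.20243368 0.64343098 0.25245664] [-4.76842912e-01 -3.10507977e+00  2.46651910e-03] 0.08538069433918825 0.022
[[-9.53920080e-01  3.00060595e-01 -3.48284394e-04]
 [ 3.00060770e-01  9.53918853e-01 -1.53521280e-03]
 [-1.28421816e-04 -1.56897680e-03 -9.99998761e-01]]
```

View pics/side0.png

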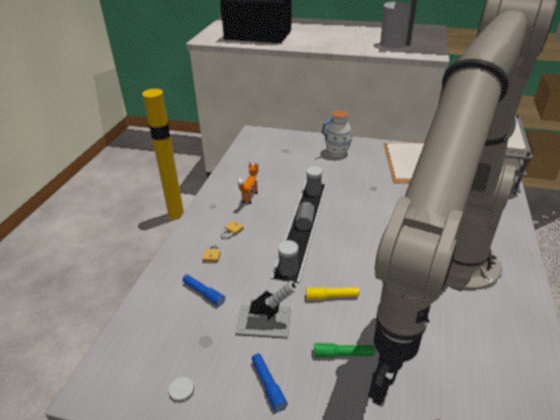

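View pics/top0.png

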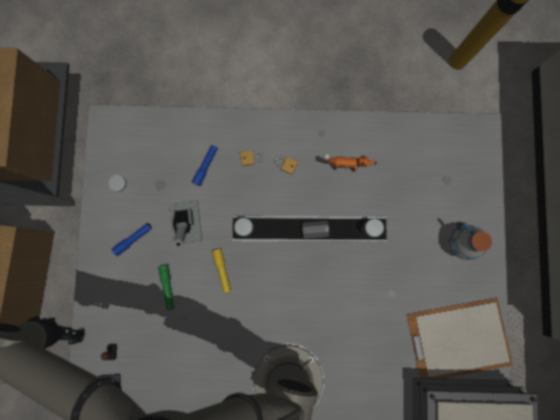

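The side view shows the lane running from (290,275) to (318,185), with the canister at (304,215) and the neighbours at (288,258) and (314,182). Things that could be taken for the flashlight, by pixel in the top view:
- blue (205,165)
- blue (131,239)
- green (166,287)
- yellow (222,270)
- the chrome one in the holder (181,232), side view (283,293)

I choose the chrome one in the holder and check it in a crop.

```bash
python3 - <<'E'
from h import *
s=cv2.imread('pics/side0.png');t=cv2.imread('pics/top0.png')
a=cv2.resize(s[165:345,230:335],None,fx=3.3,fy=3.3,interpolation=cv2.INTER_CUBIC)   # 346x594
b=cv2.resize(t[195:255,165:255],(450,300),interpolation=cv2.INTER_CUBIC)
c=cv2.resize(t[200:258,300:390],(450,290),interpolation=cv2.INTER_CUBIC)
im=np.zeros((600,800,3),np.uint8);im[:a.shape[0],:a.shape[1]]=a;im[:300,350:]=b;im[305:595,350:]=c
im=(255*(im/255.)**.6).astype(np.uint8)
cv2.imwrite('pics/crop.png',im)
E
```

```text
(no output)
```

View pics/crop.png

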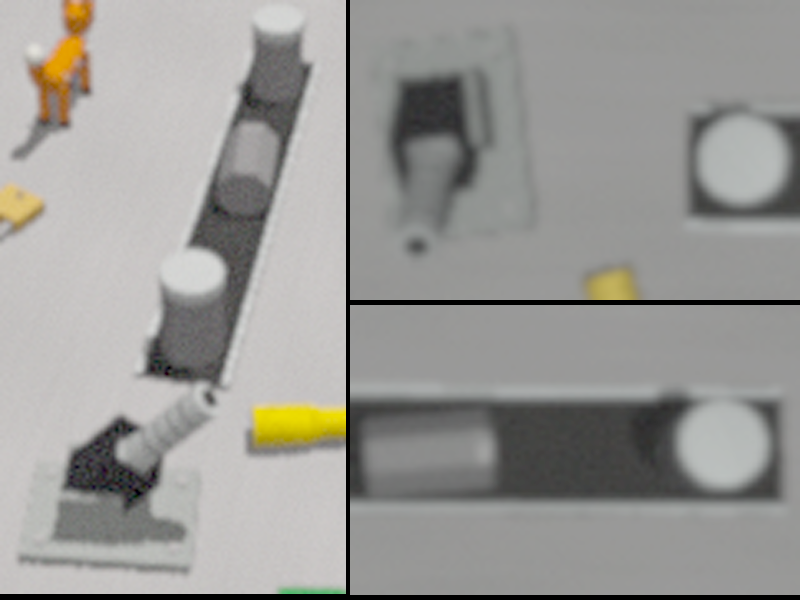

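The crop confirms it: the flashlight in the holder is chrome, with its tail at about (178,244) in the top view and (293,285) in the side view. The canister covers columns 302–329 and rows 222–237 in the top view. Next I measure.

```bash
python3 - <<'E'
from h import *
s=cv2.imread('pics/side0.png');t=cv2.imread('pics/top0.png')
g=cv2.cvtColor(t,cv2.COLOR_BGR2GRAY);gs=cv2.cvtColor(s,cv2.COLOR_BGR2GRAY)
print('row229',g[229,226:396].tolist());
for c in(275,306,310,315,320,325,345):print('col',c,g[208:250,c].tolist())
big=cv2.resize(s[180:285,270:330],None,fx=5.7,fy=5.7,interpolation=cv2.INTER_CUBIC)
b2=cv2.resize(s[198:232,290:322],None,fx=13,fy=13,interpolation=cv2.INTER_CUBIC)
im=np.zeros((600,800,3),np.uint8);im[:big.shape[0],:big.shape[1]]=big;im[:b2.shape[0],350:350+b2.shape[1]]=b2
cv2.imwrite('pics/crop2.png',(255*(im/255.)**.5).astype(np.uint8))
E
```

```text
row229 [109, 110, 109, 109, 107, 98, 77, 58, 80, 115, 136, 142, 144, 144, 145, 145, 145, 146, 148, 149, 150, 149, 150, 149, 140, 113, 76, 46, 32, 29, 28, 28, 29, 28, 29, 28, 27, 29, 27, 27, 27, 30, 28, 28, 29, 28, 28, 28, 29, 29, 29, 27, 26, 28, 27, 27, 25, 28, 27, 27, 28, 28, 27, 27, 29, 26, 27, 28, 29, 28, 28, 26, 28, 29, 23, 28, 52, 75, 90, 93, 95, 93, 93, 93, 94, 94, 95, 94, 94, 95, 94, 94, 94, 94, 94, 95, 96, 95, 99, 108, 116, 112, 86, 55, 32, 29, 29, 29, 28, 26, 29, 27, 26, 28, 28, 27, 25, 28, 30, 28, 28, 29, 26, 29, 26, 26, 28, 28, 27, 29, 27, 25, 19, 19, 21, 29, 29, 31, 46, 82, 121, 144, 151, 153, 154, 154, 154, 154, 153, 153, 152, 151, 151, 151, 150, 145, 129, 96, 59, 50, 75, 98, 107, 111, 109, 109, 109, 109, 109, 109]
col 275 [111, 111, 110, 110, 109, 110, 112, 119, 126, 112, 76, 43, 29, 27, 28, 29, 27, 28, 28, 29, 30, 29, 28, 28, 28, 27, 27, 28, 26, 36, 67, 108, 129, 124, 114, 109, 110, 109, 108, 108, 108, 108]
col 306 [109, 110, 110, 110, 109, 110, 113, 121, 129, 116, 82, 46, 29, 31, 42, 53, 56, 61, 72, 85, 93, 95, 94, 94, 90, 82, 74, 69, 68, 65, 65, 90, 115, 111, 106, 10
[... 321 characters left out ...]
83, 92, 94, 95, 95, 92, 84, 75, 70, 68, 66, 55, 56, 86, 114, 114, 108, 107, 106, 106, 106, 106, 107, 108]
col 320 [109, 109, 109, 109, 110, 110, 110, 113, 119, 114, 86, 50, 37, 45, 54, 58, 63, 76, 87, 93, 94, 94, 94, 90, 81, 72, 71, 68, 63, 50, 52, 87, 113, 114, 108, 108, 107, 107, 107, 107, 108, 108]
col 325 [108, 109, 109, 109, 109, 109, 110, 112, 117, 113, 86, 50, 41, 51, 56, 58, 70, 86, 96, 102, 107, 108, 105, 95, 81, 71, 69, 65, 56, 43, 48, 84, 113, 113, 108, 108, 108, 108, 108, 107, 107, 108]
col 345 [110, 110, 110, 109, 110, 110, 110, 113, 124, 127, 98, 58, 33, 29, 28, 27, 28, 25, 27, 29, 26, 28, 28, 26, 26, 26, 26, 27, 29, 28, 44, 80, 110, 108, 104, 108, 109, 109, 109, 108, 109, 108]
```

View pics/crop2.png

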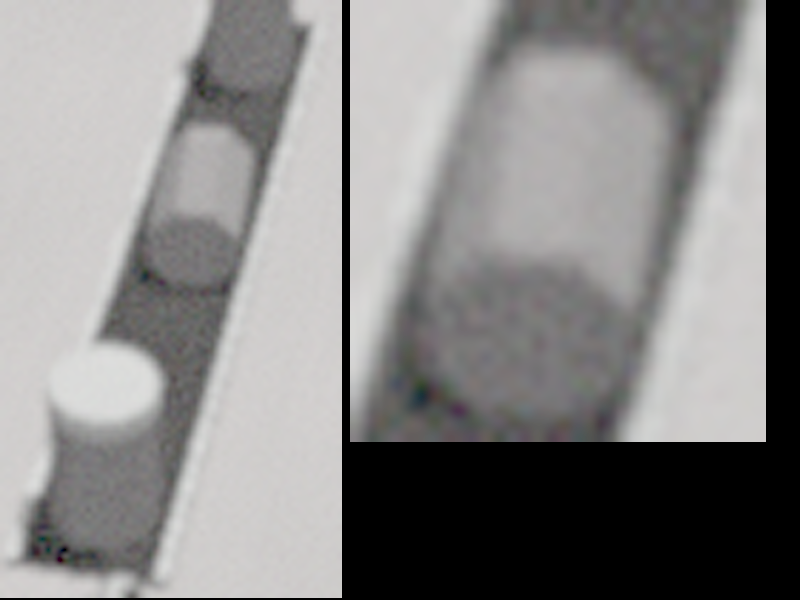

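```bash
python3 - <<'E'
from h import *
S=np.mean([r.grab_frame('side').astype(float) for _ in range(6)],0);np.save('S.npy',S)
g=S.mean(2);np.set_printoptions(linewidth=250)
print('face\n',g[206:236,290:318].round().astype(int))
print('nb\n',g[252:278:2,276:304].round().astype(int))
t=cv2.imread('pics/top0.png');gt=cv2.cvtColor(t,cv2.COLOR_BGR2GRAY)
# lane corners from top at z~0.012 lips / ends
def sub(line,thr):  # crossings
    l=np.array(line,float)-thr;i=np.where(l[:-1]*l[1:]<0)[0];return i+l[i]/(l[i]-l[i+1])
for c in(265,275,285,345,350):
    x=sub(gt[208:250,c],75)+208;print(c,x,[onz('top',c,v,.008)[:2].round(4) for v in x[[0,-1]]])
for c in(306,315,323):
    l=gt[216:242,c];print('can',c,onz('top',c,0,.03)[:2])
for u0,u1 in((302.2,329.0),):
    print('can ends top', onz('top',u0,229.3,.045),onz('top',u1,229,.045))
# top-flat edges
for c in(306,310,315,320,323):
    a=sub(gt[216:242,c],77)+216;print(c,a,[onz('top',c,v,.058)[:2].round(4) for v in a])
for n,(u0,u1,v0,v1) in {'lidL':(228,256,214,242),'lidR':(360,390,214,242)}.items():
    m=(gt[v0:v1,u0:u1]>128).astype(np.uint8);k,l,st,ce=cv2.connectedComponentsWithStats(m);i=1+st[1:,4].argmax();c=ce[i]+[u0,v0];print(n,c,st[i,4],onz('top',*c,.094+.004))
E
```

```text
face
 [[168 168 167 167 168 175 180 158 110  82  88  95 106 118 122 122 123 122 119 112 109 111 105  90  63  42  36  51]
 [168 168 168 167 170 179 175 140  93  84  87  97 109 120 123 122 123 121 119 115 111 112 111 100  72  42  35  63]
 [167 167 167 167 173 182 172 125  85  88  90  99 113 121 122 121 122 122 119 114 111 111 111 102  70  43  40  79]
 [168 168 166 168 176 179 156 106  83  88  92  99 116 121 122 122 121 120 117 113 112 111 110  97  67  42  48 105]
 [168 167 166 168 176 174 141  89  80  91  90 103 116 122 123 123 122 122 117 111 111 110 108  94  63  37  55 119]
 [166 167 167 167 177 168 124  77  80  87  94 105 116 122 121 122 122 120 116 111 112 112 109  89  58  38  63 128]
 [167 167 166 172 177 156 102  72  83  91  96 108 119 123 122 120 123 121 115 112 109 113 105  84  53  43  86 144]
 [168 168 170 176 175 141  85  74  86  91  97 110 120 123 122 123 122 119 114 111 109 112 103  79  46  50 110 161]
 [166 167 168 177 167 122  72  78  88  92 100 113 122 123 123 121 122 119 113 111 111 112 102  75  46  58 125 167]
 [169 166 168 170 147  95  61  82  90  90 100 114 120 121 1
[... 4750 characters left out ...]
 array([ 0.496, -0.065]), array([ 0.4779, -0.0653])]
315 [218.28947368 225.57142857 232.77777778 238.7       ] [array([ 0.5473, -0.0811]), array([ 0.5225, -0.0815]), array([ 0.4981, -0.0819]), array([ 0.4781, -0.0822])]
320 [218.25       225.09090909 232.44444444 238.71428571] [array([ 0.5478, -0.0981]), array([ 0.5246, -0.0984]), array([ 0.4996, -0.0988]), array([ 0.4785, -0.0991])]
323 [218.22222222 224.78571429 232.125      238.79411765] [array([ 0.5482, -0.1083]), array([ 0.5258, -0.1086]), array([ 0.501 , -0.1089]), array([ 0.4785, -0.1092])]
lidL [243.03589744 226.51794872] 195 [0.51080243 0.15856964 0.098     ]
lidR [374.19306931 227.36633663] 202 [ 0.51849184 -0.27370053  0.098     ]
```

The +y face has two slightly different shades, as octagonal interior walls would give, while the -y end has a brighter band about 10 mm wide. I therefore take the mouth to be at world +y and will check once it is lifted. I hover over the canister first, with fingers turned and tilted.

Emit:
step_arm([
  {"dx": -39, "dy": -44.5, "gripper": 1},
  {"dx": -39, "dy": -44.5},
  {"dx": -39, "dy": -44.5},
  {"dx": -39, "dy": -44.5},
  {"dx": -39, "dy": -44.5},
  {"dx": -39, "dy": -44.5},
  {"dx": -39, "dy": -44.5},
  {"dx": -39, "dy": -44.5},
  {"dx": -39, "dy": -44.5},
  {"dx": -39, "dy": -44.5},
  {"dx": -39, "dy": -44.5},
  {"dx": -39, "dy": -44.5},
  {"dx": -39, "dy": -44.5},
  {"rz": 9.5},
  {"rz": 9.5},
  {"rz": 9.5},
  {"rz": 9.5},
  {"rz": 9.5},
  {"rz": 9.5},
  {"rz": 9.5},
], grip_force=40)

```text
invalid input at $.moves[0]: expected keys rx, ry, rz, dx, dy, dz, gripper
```

```bash
cat >> h.py <<'E'
def st():
    o=r.get_obs();M=R.from_rotvec(o['orientation']).as_matrix();p=np.array(o['tcp_pos'])
    print('t',round(o['clock'],2),'p',p.round(4),'q',np.round(o['joints'],2),'F',np.round(o['contact_force'],1),'M',np.round(o['moment'],3),'w',round(o['grip_width'],4),'gf',o['gripper_force']);return p,M
def go(P,y,z,grasp=True):
    """turn (deg, tool) to face z/y, and shift after/before the turn (mm) so that the grasp point is at P"""
    p,M=st();z=np.array(z,float);z/=np.linalg.norm(z);y=np.array(y,float);y-=z*(y@z);y/=np.linalg.norm(y)
    T=np.c_[np.cross(y,z),y,z];w=np.degrees(R.from_matrix(M.T@T).as_rotvec());D=np.array(P)-z*.003-p
    print('turn',w.round(1),'shift after turn',(T.T@D*1000).round(1),'before',(M.T@D*1000).round(1))
CD=np.array([-.111,.994,0]);CY=np.array([.994,.111,0])
E
python3 - <<'E'
from h import *
go([.5107,-.084,.13],CY,-CD-np.array([0,0,1]))
E
```

```text
t 0.4 p [0.2025 0.6438 0.2532] q [-1.37  0.48  0.02  1.56 -0.01  1.11 -0.08] F [-0.2  0.6 -0.3] M [ 0.032 -0.016 -0.013] w 0.0855 gf 0.0
turn [ 25.9 -39.8  62.6] shift after turn [-448.5  225.5  619.8] before [-511.5 -599.9  121.2]
```

Emit:
step_arm([
  {"rx": 0, "ry": 0, "rz": 0, "dx": -39, "dy": -44.5, "dz": 0, "gripper": 1},
  {"rx": 0, "ry": 0, "rz": 0, "dx": -39, "dy": -44.5, "dz": 0, "gripper": 1},
  {"rx": 0, "ry": 0, "rz": 0, "dx": -39, "dy": -44.5, "dz": 0, "gripper": 1},
  {"rx": 0, "ry": 0, "rz": 0, "dx": -39, "dy": -44.5, "dz": 0, "gripper": 1},
  {"rx": 0, "ry": 0, "rz": 0, "dx": -39, "dy": -44.5, "dz": 0, "gripper": 1},
  {"rx": 0, "ry": 0, "rz": 0, "dx": -39, "dy": -44.5, "dz": 0, "gripper": 1},
  {"rx": 0, "ry": 0, "rz": 0, "dx": -39, "dy": -44.5, "dz": 0, "gripper": 1},
  {"rx": 0, "ry": 0, "rz": 0, "dx": -39, "dy": -44.5, "dz": 0, "gripper": 1},
  {"rx": 0, "ry": 0, "rz": 0, "dx": -39, "dy": -44.5, "dz": 0, "gripper": 1},
  {"rx": 0, "ry": 0, "rz": 0, "dx": -39, "dy": -44.5, "dz": 0, "gripper": 1},
  {"rx": 0, "ry": 0, "rz": 0, "dx": -39, "dy": -44.5, "dz": 0, "gripper": 1},
  {"rx": 0, "ry": 0, "rz": 0, "dx": -39, "dy": -44.5, "dz": 0, "gripper": 1},
  {"rx": 0, "ry": 0, "rz": 0, "dx": -39, "dy": -44.5, "dz": 0, "gripper": 1},
  {"rx": 0, "ry": 0, "rz": 9.5, "dx": 0, "dy": 0, "dz": 0, "gripper": 1},
  {"rx": 0, "ry": 0, "rz": 9.5, "dx": 0, "dy": 0, "dz": 0, "gripper": 1},
  {"rx": 0, "ry": 0, "rz": 9.5, "dx": 0, "dy": 0, "dz": 0, "gripper": 1},
  {"rx": 0, "ry": 0, "rz": 9.5, "dx": 0, "dy": 0, "dz": 0, "gripper": 1},
  {"rx": 0, "ry": 0, "rz": 9.5, "dx": 0, "dy": 0, "dz": 0, "gripper": 1},
  {"rx": 0, "ry": 0, "rz": 9.5, "dx": 0, "dy": 0, "dz": 0, "gripper": 1},
  {"rx": 0, "ry": 0, "rz": 9.5, "dx": 0, "dy": 0, "dz": 0, "gripper": 1},
], grip_force=40)

```text
clock: 2.9
tcp_pos: [0.5126, -0.06, 0.2535]
orientation: [2.108, 2.33, 0.001]
contact_force: [-0.6, -0.6, -0.6]
grip_width: 0.0856
gripper_force: 0.0
```

```bash
python3 - <<'E'
from h import *
go([.5107,-.084,.13],CY,-CD-np.array([0,0,1]))
E
```

```text
t 2.9 p [ 0.5126 -0.06    0.2535] q [-0.59  0.25  0.69  1.97 -0.19  0.99  0.3 ] F [-0.6 -0.6 -0.6] M [ 0.028  0.003 -0.036] w 0.0856 gf 0.0
turn [ -0.2 -45.   -0.6] shift after turn [ 70.6  -4.6 101. ] before [-21.6  -4.4 121.3]
```

Emit:
step_arm([
  {"rx": 0, "ry": -9, "rz": 0, "dx": 0, "dy": 0, "dz": 0, "gripper": 1},
  {"rx": 0, "ry": -9, "rz": 0, "dx": 0, "dy": 0, "dz": 0, "gripper": 1},
  {"rx": 0, "ry": -9, "rz": 0, "dx": 0, "dy": 0, "dz": 0, "gripper": 1},
  {"rx": 0, "ry": -9, "rz": 0, "dx": 0, "dy": 0, "dz": 0, "gripper": 1},
  {"rx": 0, "ry": -9, "rz": -0.6, "dx": 0, "dy": 0, "dz": 0, "gripper": 1},
  {"rx": 0, "ry": 0, "rz": 0, "dx": 0, "dy": 0, "dz": 0, "gripper": 1},
])

```text
clock: 3.65
tcp_pos: [0.5126, -0.0574, 0.252]
orientation: [1.637, 1.852, -0.69]
contact_force: [0.4, 0.2, 0.5]
grip_width: 0.0852
gripper_force: 0.0
```

```bash
python3 - <<'E'
from h import *
go([.5107,-.084,.13],CY,-CD-np.array([0,0,1]))
E
```

```text
t 3.65 p [ 0.5126 -0.0574  0.252 ] q [-1.1   0.44  0.86  2.06  0.54  0.99 -0.5 ] F [0.4 0.2 0.5] M [ 0.758 -0.002 -0.046] w 0.0852 gf 0.0
turn [-0.1  0.1  0.7] shift after turn [ 67.7  -4.9 101.8] before [ 67.9  -3.9 101.7]
```

Emit:
step_arm([
  {"rx": 0, "ry": 0, "rz": 0.7, "dx": 44, "dy": -4.5, "dz": 0, "gripper": 1},
  {"rx": 0, "ry": 0, "rz": 0, "dx": 44, "dy": 0, "dz": 0, "gripper": 1},
  {"rx": 0, "ry": 0, "rz": 0, "dx": 44, "dy": 0, "dz": 0, "gripper": 1},
  {"rx": 0, "ry": 0, "rz": 0, "dx": 0, "dy": 0, "dz": 40, "gripper": 1},
  {"rx": 0, "ry": 0, "rz": 0, "dx": 0, "dy": 0, "dz": 40, "gripper": 1},
  {"rx": 0, "ry": 0, "rz": 0, "dx": 0, "dy": 0, "dz": 30, "gripper": 1},
  {"rx": 0, "ry": 0, "rz": 0, "dx": 0, "dy": 0, "dz": 30, "gripper": 1},
  {"rx": 0, "ry": 0, "rz": 0, "dx": 0, "dy": 0, "dz": 0, "gripper": 1},
  {"rx": 0, "ry": 0, "rz": 0, "dx": 0, "dy": 0, "dz": 0, "gripper": 1},
])

```text
clock: 4.78
tcp_pos: [0.5094, -0.066, 0.0618]
orientation: [1.657, 1.835, -0.68]
contact_force: [0.8, 0.2, -0.5]
grip_width: 0.0855
gripper_force: 0.0
```

```bash
python3 - <<'E'
from h import *
go([.5107,-.084,.039],CY,-CD-np.array([0,0,1]))
s=r.grab_frame('side');t=r.grab_frame('top')
a=cv2.resize(s[150:260,250:370],(436,400),interpolation=cv2.INTER_CUBIC);b=cv2.resize(t[190:260,275:355],(360,315),interpolation=cv2.INTER_CUBIC)
im=np.zeros((400,800,3),np.uint8);im[:,:436]=a;im[:315,440:]=b
cv2.imwrite('pics/c3.png',(255*(im/255.)**.6).astype(np.uint8))
E
```

```text
t 4.78 p [ 0.5094 -0.066   0.0618] q [-0.97  0.82  0.72  2.14  0.45  0.6  -0.67] F [ 0.8  0.2 -0.5] M [ 0.716  0.083 -0.002] w 0.0855 gf 0.0
turn [-0.2 -0.1 -0.5] shift after turn [ 3.4 -0.7 25.8] before [ 3.3 -0.6 25.8]
```

View pics/c3.png

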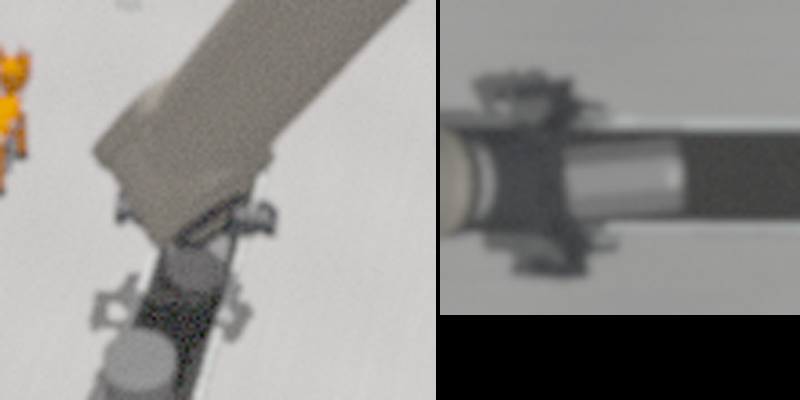

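The fingers straddle the canister and are centred across it: canister rows 140–215 in the crop, gripper centre about row 177. I go down the last bit and close.

Emit:
step_arm([
  {"rx": 0, "ry": 0, "rz": -0.5, "dx": 3, "dy": 0, "dz": 13, "gripper": 1},
  {"rx": 0, "ry": 0, "rz": 0, "dx": 0, "dy": 0, "dz": 12, "gripper": 1},
  {"rx": 0, "ry": 0, "rz": 0, "dx": 0, "dy": 0, "dz": 0, "gripper": -1},
  {"rx": 0, "ry": 0, "rz": 0, "dx": 0, "dy": 0, "dz": 0, "gripper": -1},
  {"rx": 0, "ry": 0, "rz": 0, "dx": 0, "dy": 0, "dz": 0, "gripper": -1},
  {"rx": 0, "ry": 0, "rz": 0, "dx": 0, "dy": 0, "dz": 0, "gripper": -1},
  {"rx": 0, "ry": 0, "rz": 0, "dx": 0, "dy": 0, "dz": 0, "gripper": -1},
  {"rx": 0, "ry": 0, "rz": 0, "dx": 0, "dy": 0, "dz": 0, "gripper": -1},
], grip_force=50)

```text
clock: 5.88
tcp_pos: [0.5102, -0.0817, 0.0413]
orientation: [1.647, 1.844, -0.687]
contact_force: [-0.3, 0.5, 1.8]
grip_width: 0.0529
gripper_force: 52.5
```

```bash
python3 - <<'E'
from h import *
st()
E
```

```text
t 5.88 p [ 0.5102 -0.0817  0.0413] q [-0.93  0.87  0.71  2.15  0.46  0.54 -0.68] F [-0.3  0.5  1.8] M [ 0.519  0.146 -0.004] w 0.0529 gf 52.54378415644169
```

Emit:
step_arm([
  {"rx": 0, "ry": 0, "rz": 0, "dx": -20, "dy": 0, "dz": -20, "gripper": -1},
  {"rx": 0, "ry": 0, "rz": 0, "dx": -35, "dy": 0, "dz": -35, "gripper": -1},
  {"rx": 0, "ry": 0, "rz": 0, "dx": -35, "dy": 0, "dz": -35, "gripper": -1},
  {"rx": 0, "ry": 9, "rz": 0, "dx": 0, "dy": 0, "dz": 0, "gripper": -1},
  {"rx": 0, "ry": 9, "rz": 0, "dx": 0, "dy": 0, "dz": 0, "gripper": -1},
  {"rx": 0, "ry": 9, "rz": 0, "dx": 0, "dy": 0, "dz": 0, "gripper": -1},
  {"rx": 0, "ry": 9, "rz": 0, "dx": 0, "dy": 0, "dz": 0, "gripper": -1},
  {"rx": 0, "ry": 9, "rz": 0, "dx": 0, "dy": 0, "dz": 0, "gripper": -1},
  {"rx": 0, "ry": 9, "rz": 0, "dx": 0, "dy": 0, "dz": 0, "gripper": -1},
  {"rx": 0, "ry": 9, "rz": 0, "dx": 0, "dy": 0, "dz": 0, "gripper": -1},
  {"rx": 0, "ry": 9, "rz": 0, "dx": 0, "dy": 0, "dz": 0, "gripper": -1},
  {"rx": 0, "ry": 9, "rz": 0, "dx": 0, "dy": 0, "dz": 0, "gripper": -1},
  {"rx": 0, "ry": 9, "rz": 0, "dx": 0, "dy": 0, "dz": 0, "gripper": -1},
  {"rx": 0, "ry": 0, "rz": 0, "dx": 0, "dy": 0, "dz": 0, "gripper": -1},
])

```text
clock: 7.62
tcp_pos: [0.5097, -0.0842, 0.1661]
orientation: [-1.654, -1.833, -0.675]
contact_force: [-0.6, 0.3, -0.9]
grip_width: 0.0529
gripper_force: 53.4
```

```bash
python3 - <<'E'
from h import *
p,M=st();print(M.round(3))
s=r.grab_frame('side');t=r.grab_frame('top')
cv2.imwrite('pics/s4r.png',s);cv2.imwrite('pics/t4r.png',t)
a=cv2.resize(s[130:250,250:370],(436,436),interpolation=cv2.INTER_CUBIC);b=cv2.resize(t[190:260,275:355],(360,315),interpolation=cv2.INTER_CUBIC)
im=np.zeros((436,800,3),np.uint8);im[:,:436]=a;im[:315,440:]=b
cv2.imwrite('pics/c4.png',(255*(im/255.)**.6).astype(np.uint8))
E
```

```text
t 7.62 p [ 0.5097 -0.0842  0.1661] q [ 0.26  0.59  0.2   1.85 -0.78  1.32  1.  ] F [-0.6  0.3 -0.9] M [-1.063 -0.062  0.016] w 0.0529 gf 53.36472166702151
[[-0.069  0.994 -0.081]
 [ 0.705  0.106  0.702]
 [ 0.706 -0.009 -0.708]]
```

View pics/c4.png

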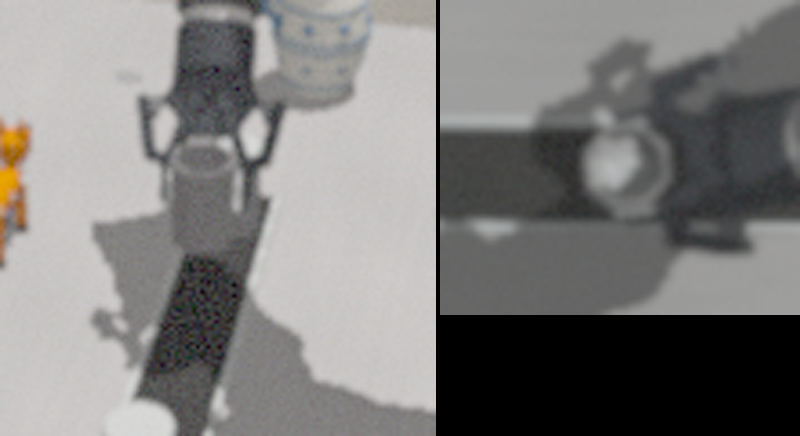

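The mouth ring shows in the top view at about (316.6,227), so the mouth is up and my choice was right. Next I work out the lowering.

```bash
python3 - <<'E'
from h import *
for z in(.195,.205,.215):print(z,onz('top',316.6,227.1,z).round(4))
p,M=st()
c=onz('top',316.6,227.1,.205)
D=np.array([.515,-.035,0])-[c[0],c[1],0]
print('tool shift xy',(M.T@D*1000).round(1),'down 90',(M.T@[0,0,-.09]*1000).round(1))
# tilt of canister from side: mouth ring to expected bottom
print([proj('side',[c[0],c[1],z]).round(1) for z in(.12,.205)], [proj('top',[c[0],c[1],z]).round(1) for z in(.12,.205)])
E
```

```text
0.195 [ 0.5082 -0.0767  0.195 ]
0.205 [ 0.5075 -0.0759  0.205 ]
0.215 [ 0.5069 -0.0751  0.215 ]
t 7.72 p [ 0.5106 -0.0816  0.168 ] q [ 0.26  0.59  0.2   1.85 -0.78  1.32  1.  ] F [ 0.6  0.3 -1.5] M [-1.016 -0.116  0.025] w 0.0531 gf 53.36624041199684
tool shift xy [28.3 11.9 28. ] down 90 [-63.5   0.5  63.8]
[array([305.7, 195.6]), array([306.1, 173.9])] [array([314.6, 228.8]), array([316.6, 227.1])]
```

Emit:
step_arm([
  {"rx": 0, "ry": 0, "rz": 0, "dx": 28, "dy": 9, "dz": 28, "gripper": -1},
  {"rx": 0, "ry": 0, "rz": 0, "dx": -20, "dy": 0, "dz": 20, "gripper": -1},
  {"rx": 0, "ry": 0, "rz": 0, "dx": -20, "dy": 0, "dz": 20, "gripper": -1},
  {"rx": 0, "ry": 0, "rz": 0, "dx": -20, "dy": 0, "dz": 20, "gripper": -1},
  {"rx": 0, "ry": 0, "rz": 0, "dx": -11, "dy": 0, "dz": 11, "gripper": -1},
  {"rx": 0, "ry": 0, "rz": 0, "dx": 0, "dy": 0, "dz": 0, "gripper": -1},
  {"rx": 0, "ry": 0, "rz": 0, "dx": -2, "dy": 0, "dz": 2, "gripper": -1},
])

```text
clock: 8.6
tcp_pos: [0.5156, -0.0413, 0.0663]
orientation: [-1.648, -1.841, -0.679]
contact_force: [0.1, 0.0, -2.2]
grip_width: 0.0533
gripper_force: 53.3
```

```bash
python3 - <<'E'
from h import *
st()
E
```

```text
t 8.6 p [ 0.5156 -0.0413  0.0663] q [ 0.23  0.73  0.14  1.9  -0.88  1.15  1.11] F [ 0.1  0.  -2.2] M [-1.009 -0.106 -0.021] w 0.0533 gf 53.29699493944645
```

Emit:
step_arm([
  {"rx": 0, "ry": 0, "rz": 0, "dx": -4, "dy": 0, "dz": 4, "gripper": -1},
  {"rx": 0, "ry": 0, "rz": 0, "dx": -2, "dy": 0, "dz": 2, "gripper": -1},
  {"rx": 0, "ry": 0, "rz": 0, "dx": 0, "dy": 0, "dz": 0, "gripper": -1},
])

```text
clock: 8.98
tcp_pos: [0.5147, -0.0414, 0.0566]
orientation: [-1.648, -1.838, -0.678]
contact_force: [-0.4, 0.2, -2.0]
grip_width: 0.0529
gripper_force: 53.3
```

Emit:
step_arm([
  {"rx": 0, "ry": 0, "rz": 0, "dx": -1.5, "dy": 0, "dz": 1.5, "gripper": -1},
  {"rx": 0, "ry": 0, "rz": 0, "dx": 0, "dy": 0, "dz": 0, "gripper": -1},
])

```text
clock: 9.22
tcp_pos: [0.5148, -0.0414, 0.0545]
orientation: [-1.648, -1.838, -0.678]
contact_force: [0.2, -0.1, -2.5]
grip_width: 0.0531
gripper_force: 53.3
```

Emit:
step_arm([
  {"rx": 0, "ry": 0, "rz": 0, "dx": -1.5, "dy": 0, "dz": 1.5, "gripper": -1},
  {"rx": 0, "ry": 0, "rz": 0, "dx": 0, "dy": 0, "dz": 0, "gripper": -1},
])

```text
clock: 9.48
tcp_pos: [0.5147, -0.0413, 0.0523]
orientation: [-1.648, -1.838, -0.678]
contact_force: [0.2, 1.0, -1.7]
grip_width: 0.0534
gripper_force: 53.3
```

Emit:
step_arm([
  {"rx": 0, "ry": 0, "rz": 0, "dx": -1.5, "dy": 0, "dz": 1.5, "gripper": -1},
  {"rx": 0, "ry": 0, "rz": 0, "dx": 0, "dy": 0, "dz": 0, "gripper": -1},
])

```text
clock: 9.72
tcp_pos: [0.5147, -0.0413, 0.0502]
orientation: [-1.648, -1.838, -0.678]
contact_force: [-0.9, -0.3, -2.3]
grip_width: 0.0527
gripper_force: 53.3
```

Emit:
step_arm([
  {"rx": 0, "ry": 0, "rz": 0, "dx": -1.5, "dy": 0, "dz": 1.5, "gripper": -1},
  {"rx": 0, "ry": 0, "rz": 0, "dx": 0, "dy": 0, "dz": 0, "gripper": -1},
])

```text
clock: 9.98
tcp_pos: [0.5147, -0.0413, 0.0481]
orientation: [-1.648, -1.838, -0.678]
contact_force: [-0.8, -1.2, -2.5]
grip_width: 0.0531
gripper_force: 53.3
```

Emit:
step_arm([
  {"rx": 0, "ry": 0, "rz": 0, "dx": -1, "dy": 0, "dz": 1, "gripper": -1},
  {"rx": 0, "ry": 0, "rz": 0, "dx": 0, "dy": 0, "dz": 0, "gripper": -1},
])

```text
clock: 10.22
tcp_pos: [0.5147, -0.0413, 0.0467]
orientation: [-1.648, -1.838, -0.678]
contact_force: [0.8, -0.3, -2.6]
grip_width: 0.0529
gripper_force: 53.3
```

Emit:
step_arm([
  {"rx": 0, "ry": 0, "rz": 0, "dx": -1, "dy": 0, "dz": 1, "gripper": -1},
  {"rx": 0, "ry": 0, "rz": 0, "dx": 0, "dy": 0, "dz": 0, "gripper": -1},
])

```text
clock: 10.48
tcp_pos: [0.5148, -0.0413, 0.0462]
orientation: [-1.647, -1.838, -0.679]
contact_force: [-0.7, -2.2, 5.3]
grip_width: 0.0533
gripper_force: 53.9
```

Emit:
step_arm([
  {"rx": 0, "ry": 0, "rz": 0, "dx": -1, "dy": 0, "dz": 1, "gripper": -1},
  {"rx": 0, "ry": 0, "rz": 0, "dx": 0, "dy": 0, "dz": 0, "gripper": -1},
])

```text
clock: 10.72
tcp_pos: [0.5148, -0.0414, 0.0462]
orientation: [-1.646, -1.837, -0.681]
contact_force: [-3.4, -3.2, 14.0]
grip_width: 0.0536
gripper_force: 54.8
```

Contact. I ease off, release, and back out along the tool.

Emit:
step_arm([
  {"rx": 0, "ry": 0, "rz": 0, "dx": 1, "dy": 0, "dz": -1, "gripper": -1},
  {"rx": 0, "ry": 0, "rz": 0, "dx": 0, "dy": 0, "dz": 0, "gripper": 1},
  {"rx": 0, "ry": 0, "rz": 0, "dx": 0, "dy": 0, "dz": 0, "gripper": 1},
  {"rx": 0, "ry": 0, "rz": 0, "dx": 0, "dy": 0, "dz": 0, "gripper": 1},
  {"rx": 0, "ry": 0, "rz": 0, "dx": 0, "dy": 0, "dz": 0, "gripper": 1},
  {"rx": 0, "ry": 0, "rz": 0, "dx": 0, "dy": 0, "dz": -20, "gripper": 1},
  {"rx": 0, "ry": 0, "rz": 0, "dx": 0, "dy": 0, "dz": -40, "gripper": 1},
  {"rx": 0, "ry": 0, "rz": 0, "dx": 0, "dy": 0, "dz": -60, "gripper": 1},
  {"rx": 0, "ry": 0, "rz": 0, "dx": 0, "dy": 0, "dz": -60, "gripper": 1},
  {"rx": 0, "ry": 0, "rz": 0, "dx": 0, "dy": 0, "dz": -60, "gripper": 1},
  {"rx": 0, "ry": 0, "rz": 0, "dx": 0, "dy": 0, "dz": 0, "gripper": 1},
])

```text
clock: 12.1
tcp_pos: [0.5349, -0.2163, 0.219]
orientation: [-1.659, -1.843, -0.68]
contact_force: [0.5, 0.7, -1.2]
grip_width: 0.0849
gripper_force: 0.0
```

```bash
python3 - <<'E'
from h import *
st()
s=r.grab_frame('side');t=r.grab_frame('top')
cv2.imwrite('pics/s5r.png',s);cv2.imwrite('pics/t5r.png',t)
a=cv2.resize(s[165:345,230:335],None,fx=3.3,fy=3.3,interpolation=cv2.INTER_CUBIC)
b=cv2.resize(t[195:265,160:240],(440,385),interpolation=cv2.INTER_CUBIC)
c=cv2.resize(t[210:246,275:355],(440,198),interpolation=cv2.INTER_CUBIC)
im=np.zeros((600,800,3),np.uint8);im[:a.shape[0],:a.shape[1]]=a;im[:385,350:790]=b;im[390:588,350:790]=c
cv2.imwrite('pics/c5.png',(255*(im/255.)**.6).astype(np.uint8))
E
```

```text
t 12.1 p [ 0.5349 -0.2163  0.219 ] q [ 0.39  0.65  0.27  1.59 -0.7   1.55  1.  ] F [ 0.5  0.7 -1.2] M [-0.74  -0.087 -0.039] w 0.0849 gf 0.0
```

View pics/c5.png

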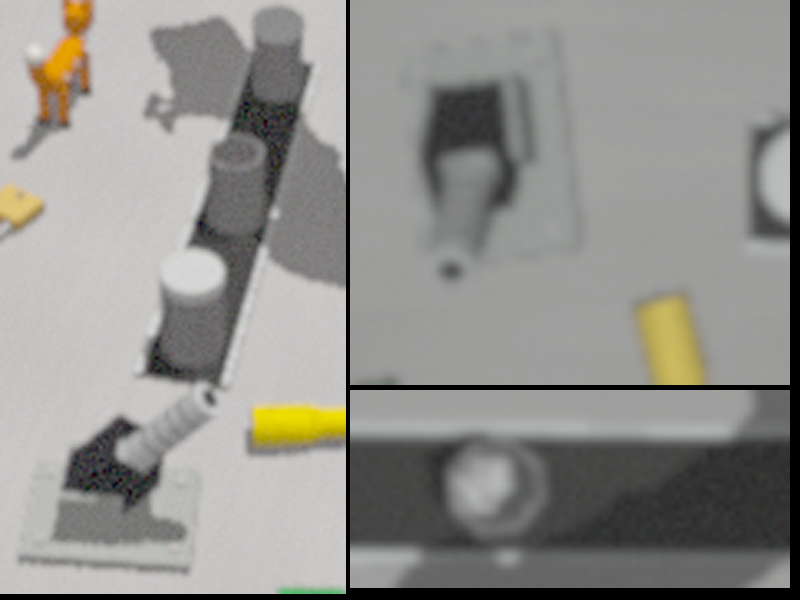

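The canister stands upright between the neighbours; its mouth is at (301.7,227.8) in the top view and (302.1,211.1) in the side view. The flashlight's tail is at (178.5,243.7) top and (293,285.3) side. Now I measure its axis.

```bash
python3 - <<'E'
from h import *
print('mouth',tri((302.1,211.1),(301.7,227.8)),onz('top',301.7,227.8,.089))
t=tri((293.,285.3),(178.5,243.7));e=tri((269.4,304.4),(181.8,224.));print('tail',t,'exit',e)
d=t[0]-e[0];d/=np.linalg.norm(d);print(d,'lean',np.degrees(np.arccos(d[2])),'az',np.degrees(np.arctan2(d[1],d[0])))
# barrel segment in top & side by mask centroids: per-row centre of bright pixels
T=cv2.imread('pics/t5r.png').mean(2);S=cv2.imread('pics/s5r.png').mean(2)
np.set_printoptions(linewidth=250)
print(T[218:250,170:194].astype(int));print(S[276:312,256:300].astype(int))
E
```

```text
mouth (array([ 0.5113278 , -0.03562363,  0.08481284]), np.float64(0.0016111009070157772)) [ 0.51185154 -0.0353186   0.089     ]
tail (array([0.44809125, 0.35660663, 0.14811518]), np.float64(5.0963824261984975e-06)) exit (array([0.51317513, 0.36688157, 0.07052097]), np.float64(0.00586124399825215))
[-0.63935836 -0.1009369   0.76225496] lean 40.33660408356145 az -171.0286342874501
[[106 103  90  67  39  22  19  18  20  21  21  19  18  18  21  19  21  30  58  80  82  67  62  80]
 [105  99  86  61  36  22  18  20  18  18  19  18  16  19  18  20  17  28  56  81  83  70  63  79]
 [105  98  80  54  30  20  19  22  19  19  18  21  21  22  22  21  18  29  53  79  85  72  62  77]
 [107  99  77  48  28  21  21  23  22  23  27  32  34  36  38  33  25  28  49  75  84  72  62  75]
 [109 100  74  47  26  21  28  35  42  49  55  60  62  66  62  53  39  28  44  70  81  72  61  74]
 [112 102  77  45  27  27  44  58  67  73  79  86  90  91  86  73  52  32  38  59  72  70  63  74]
 [112 102  77  48  28  34  54  72  81  86  89  93  97  97  94  83  62  38  27  42  58  70  75  84]
 [111 102  81  55  32  35
[... 1942 characters left out ...]
114 114 115]
 [113 113 114 115 114 107  90  71  64  73  92 106 109 110 112 114 114 115 114 114 114 115 113 114]
 [113 113 113 114 114 112 106  96  92  98 107 111 112 113 114 113 113 114 115 114 113 114 115 114]
 [113 113 113 112 113 114 112 108 106 109 112 113 113 113 113 112 113 114 113 114 114 114 113 115]
 [114 113 113 113 114 114 113 112 111 112 113 113 113 114 113 112 112 113 113 112 114 113 113 113]
 [114 114 113 113 113 113 114 113 113 114 113 113 114 113 114 114 113 113 113 113 113 113 114 114]]
[[166 166 166 ...  65 129 170]
 [167 165 168 ...  84 148 169]
 [165 165 166 ... 113 168 176]
 ...
 [ 20   9  11 ... 165 169 168]
 [ 22  16  21 ... 169 168 167]
 [ 24  19  10 ... 168 169 168]]
```

```bash
cat >> h.py <<'E'
FD=np.array([-.6366,-.0895,.766]);TAIL=np.array([.4481,.3566,.1481]);FY=np.array([.99,.139,0])
E
python3 - <<'E'
from h import *
go(TAIL+.08*FD,FY,-FD)
E
```

```text
t 12.2 p [ 0.534  -0.2109  0.2158] q [ 0.38  0.66  0.26  1.6  -0.7   1.55  1.01] F [-0.5  0.  -0.8] M [-0.702 -0.072 -0.003] w 0.0856 gf 0.0
turn [-37.4 -42.4 -17.3] shift after turn [574.  -48.3 -35.1] before [401.7 -76.7 407.1]
```

Emit:
step_arm([
  {"rx": -5.3, "ry": -6.1, "rz": -2.5, "dx": 0, "dy": 0, "dz": 0, "gripper": 1},
  {"rx": -5.3, "ry": -6.1, "rz": -2.5, "dx": 0, "dy": 0, "dz": 0, "gripper": 1},
  {"rx": -5.3, "ry": -6.1, "rz": -2.5, "dx": 0, "dy": 0, "dz": 0, "gripper": 1},
  {"rx": -5.3, "ry": -6.1, "rz": -2.5, "dx": 0, "dy": 0, "dz": 0, "gripper": 1},
  {"rx": -5.3, "ry": -6.1, "rz": -2.5, "dx": 0, "dy": 0, "dz": 0, "gripper": 1},
  {"rx": -5.3, "ry": -6.0, "rz": -2.4, "dx": 0, "dy": 0, "dz": 0, "gripper": 1},
  {"rx": -5.3, "ry": -6.0, "rz": -2.4, "dx": 0, "dy": 0, "dz": 0, "gripper": 1},
  {"rx": 0, "ry": 0, "rz": 0, "dx": 57, "dy": -5, "dz": -3.5, "gripper": 1},
  {"rx": 0, "ry": 0, "rz": 0, "dx": 57, "dy": -5, "dz": -3.5, "gripper": 1},
  {"rx": 0, "ry": 0, "rz": 0, "dx": 57, "dy": -5, "dz": -3.5, "gripper": 1},
  {"rx": 0, "ry": 0, "rz": 0, "dx": 57, "dy": -5, "dz": -3.5, "gripper": 1},
  {"rx": 0, "ry": 0, "rz": 0, "dx": 57, "dy": -5, "dz": -3.5, "gripper": 1},
  {"rx": 0, "ry": 0, "rz": 0, "dx": 57, "dy": -5, "dz": -3.5, "gripper": 1},
  {"rx": 0, "ry": 0, "rz": 0, "dx": 57, "dy": -5, "dz": -3.5, "gripper": 1},
  {"rx": 0, "ry": 0, "rz": 0, "dx": 57, "dy": -5, "dz": -3.5, "gripper": 1},
  {"rx": 0, "ry": 0, "rz": 0, "dx": 57, "dy": -5, "dz": -3.5, "gripper": 1},
  {"rx": 0, "ry": 0, "rz": 0, "dx": 0, "dy": 0, "dz": 0, "gripper": 1},
])

```text
clock: 14.32
tcp_pos: [0.454, 0.0843, 0.2523]
orientation: [1.697, 2.001, 0.76]
contact_force: [0.3, -0.4, 0.1]
grip_width: 0.0854
gripper_force: 0.0
```

```bash
python3 - <<'E'
from h import *
go(TAIL+.08*FD,FY,-FD)
E
```

```text
t 14.32 p [0.454  0.0843 0.2523] q [ 1.19 -0.22 -1.34  2.44 -1.37  0.22  1.23] F [ 0.3 -0.4  0.1] M [-0.174  0.626  0.005] w 0.0854 gf 0.0
turn [-0.3 -3.1  0.3] shift after turn [270.5 -42.4  17.4] before [269.3 -41.   32.5]
```

The arm ran up against joint limits in a poor posture. I stand the tool vertical, move outwards, and come in again.

```bash
python3 - <<'E'
from h import *
go([.50,.10,.30],[.99,.139,0],[0,0,-1])
E
```

```text
t 14.32 p [0.454  0.0843 0.2523] q [ 1.19 -0.22 -1.34  2.44 -1.37  0.22  1.23] F [ 0.3 -0.4  0.1] M [-0.174  0.626  0.005] w 0.0854 gf 0.0
turn [39.7 -2.9  1.4] shift after turn [  9.2  47.8 -50.7] before [ 9.3 69.2 -8. ]
```

Emit:
step_arm([
  {"rx": 0, "ry": 0, "rz": 0, "dx": 5, "dy": 35, "dz": -4, "gripper": 1},
  {"rx": 0, "ry": 0, "rz": 0, "dx": 5, "dy": 35, "dz": -4, "gripper": 1},
  {"rx": 8, "ry": -0.6, "rz": 0.3, "dx": 0, "dy": 0, "dz": 0, "gripper": 1},
  {"rx": 8, "ry": -0.6, "rz": 0.3, "dx": 0, "dy": 0, "dz": 0, "gripper": 1},
  {"rx": 8, "ry": -0.6, "rz": 0.3, "dx": 0, "dy": 0, "dz": 0, "gripper": 1},
  {"rx": 8, "ry": -0.6, "rz": 0.3, "dx": 0, "dy": 0, "dz": 0, "gripper": 1},
  {"rx": 8, "ry": -0.6, "rz": 0.3, "dx": 0, "dy": 0, "dz": 0, "gripper": 1},
  {"rx": 0, "ry": 0, "rz": 0, "dx": 0, "dy": 0, "dz": 0, "gripper": 1},
])

```text
clock: 15.32
tcp_pos: [0.4126, 0.0821, 0.3532]
orientation: [2.034, 2.331, 0.119]
contact_force: [0.3, -0.4, -1.0]
grip_width: 0.0854
gripper_force: 0.0
```

```bash
python3 - <<'E'
from h import *
go([.48,.36,.32],[.8,.6,0],[0,0,-1])
E
```

```text
t 15.32 p [0.4126 0.0821 0.3532] q [ 1.44 -0.34 -1.41  1.97 -0.39  1.16  0.31] F [ 0.3 -0.4 -1. ] M [-0.004  0.062 -0.019] w 0.0854 gf 0.0
turn [  5.2   0.4 -29.1] shift after turn [181.9 220.6  30.2] before [265.6 101.2  43.6]
```

Emit:
step_arm([
  {"rx": 0, "ry": 0, "rz": 0, "dx": 0, "dy": 50, "dz": 0, "gripper": 1},
  {"rx": 0, "ry": 0, "rz": 0, "dx": 0, "dy": 50, "dz": 0, "gripper": 1},
  {"rx": 0, "ry": 0, "rz": 0, "dx": 50, "dy": 10, "dz": 0, "gripper": 1},
  {"rx": 0, "ry": 0, "rz": 0, "dx": 50, "dy": 10, "dz": 0, "gripper": 1},
  {"rx": 0, "ry": 0, "rz": 0, "dx": 50, "dy": 0, "dz": 0, "gripper": 1},
  {"rx": 0, "ry": 0, "rz": 0, "dx": 50, "dy": 0, "dz": 0, "gripper": 1},
  {"rx": 0, "ry": 0, "rz": -9.5, "dx": 0, "dy": 0, "dz": 0, "gripper": 1},
  {"rx": 0, "ry": 0, "rz": -9.5, "dx": 0, "dy": 0, "dz": 0, "gripper": 1},
  {"rx": 0, "ry": 0, "rz": -9.5, "dx": 0, "dy": 0, "dz": 0, "gripper": 1},
  {"rx": 0, "ry": 0, "rz": 0, "dx": 0, "dy": 0, "dz": 0, "gripper": 1},
])

```text
clock: 16.58
tcp_pos: [0.3894, 0.2602, 0.4126]
orientation: [1.359, 2.681, 0.196]
contact_force: [-0.3, -0.1, 0.5]
grip_width: 0.0856
gripper_force: 0.0
```

```bash
python3 - <<'E'
from h import *
go([.48,.36,.32],[.8,.6,0],[0,0,-1])
E
```

```text
t 16.57 p [0.3894 0.2602 0.4126] q [ 1.03 -0.33 -1.41  1.84 -0.34  1.18  0.34] F [-0.3 -0.1  0.5] M [-0.05   0.178 -0.043] w 0.0856 gf 0.0
turn [10.   3.3 -0.6] shift after turn [ 25.5 132.3  89.6] before [ 32.7 114.6 109.5]
```

```bash
cat >> h.py <<'E'
GY=np.array([-.139,.99,0]);h8=np.array([.99,.139,0])
def tz(a): a=np.radians(a);return np.sin(a)*h8-np.array([0,0,np.cos(a)])
PG=TAIL-.04*FD
E
python3 - <<'E'
from h import *
print(PG); go(PG-.13*tz(15),GY,tz(15)); go([.5,.4,.33],[.4,.9,0],[0,0,-1])
E
```

```text
[0.473564 0.36018  0.11746 ]
t 16.57 p [0.3894 0.2602 0.4126] q [ 1.03 -0.33 -1.41  1.84 -0.34  1.18  0.34] F [-0.3 -0.1  0.5] M [-0.05   0.178 -0.043] w 0.0856 gf 0.0
turn [ -0.8  -5.2 -62. ] shift after turn [-17.5  87.3 177.2] before [ 57.1  66.5 178. ]
t 16.57 p [0.3894 0.2602 0.4126] q [ 1.03 -0.33 -1.41  1.84 -0.34  1.18  0.34] F [-0.3 -0.1  0.5] M [-0.05   0.178 -0.043] w 0.0856 gf 0.0
turn [  8.9   5.8 -29.7] shift after turn [-44.2 172.7  79.6] before [ 52.7 155.6 105.4]
```

Emit:
step_arm([
  {"rx": 0, "ry": -0.7, "rz": -8.9, "dx": 0, "dy": 0, "dz": 0, "gripper": 1},
  {"rx": 0, "ry": -0.7, "rz": -8.9, "dx": 0, "dy": 0, "dz": 0, "gripper": 1},
  {"rx": 0, "ry": -0.7, "rz": -8.9, "dx": 0, "dy": 0, "dz": 0, "gripper": 1},
  {"rx": 0, "ry": -0.7, "rz": -8.9, "dx": 0, "dy": 0, "dz": 0, "gripper": 1},
  {"rx": 0, "ry": -0.7, "rz": -8.9, "dx": 0, "dy": 0, "dz": 0, "gripper": 1},
  {"rx": 0, "ry": -0.7, "rz": -8.9, "dx": 0, "dy": 0, "dz": 0, "gripper": 1},
  {"rx": 0, "ry": -0.7, "rz": -8.9, "dx": 0, "dy": 0, "dz": 0, "gripper": 1},
  {"rx": 0, "ry": 0, "rz": 0, "dx": -4, "dy": 22, "dz": 44, "gripper": 1},
  {"rx": 0, "ry": 0, "rz": 0, "dx": -4, "dy": 22, "dz": 44, "gripper": 1},
  {"rx": 0, "ry": 0, "rz": 0, "dx": -4, "dy": 22, "dz": 44, "gripper": 1},
  {"rx": 0, "ry": 0, "rz": 0, "dx": -4, "dy": 22, "dz": 44, "gripper": 1},
  {"rx": 0, "ry": 0, "rz": 0, "dx": 0, "dy": 0, "dz": 0, "gripper": 1},
])

```text
clock: 18.08
tcp_pos: [0.4275, 0.3375, 0.2587]
orientation: [-0.207, 2.901, -0.005]
contact_force: [-0.6, 0.7, 0.7]
grip_width: 0.0854
gripper_force: 0.0
```

```bash
python3 - <<'E'
from h import *
go(PG-.13*tz(15),GY,tz(15))
E
```

```text
t 18.07 p [0.4275 0.3375 0.2587] q [ 0.1   0.4  -1.2   1.94  0.68  1.02  0.32] F [-0.6  0.7  0.7] M [ 0.027  0.267 -0.037] w 0.0854 gf 0.0
turn [-1.1 -1.7  0.3] shift after turn [-10.6  16.1  16.1] before [-11.1  16.3  15.5]
```

Emit:
step_arm([
  {"rx": -1.1, "ry": -1.7, "rz": 0.3, "dx": 0, "dy": 0, "dz": 0, "gripper": 1},
  {"rx": 0, "ry": 0, "rz": 0, "dx": -10, "dy": 16, "dz": 16, "gripper": 1},
  {"rx": 0, "ry": 0, "rz": 0, "dx": 0, "dy": 0, "dz": 40, "gripper": 1},
  {"rx": 0, "ry": 0, "rz": 0, "dx": 0, "dy": 0, "dz": 30, "gripper": 1},
  {"rx": 0, "ry": 0, "rz": 0, "dx": 0, "dy": 0, "dz": 0, "gripper": 1},
  {"rx": 0, "ry": 0, "rz": 0, "dx": 0, "dy": 0, "dz": 0, "gripper": 1},
])

```text
clock: 18.82
tcp_pos: [0.4602, 0.3573, 0.1851]
orientation: [-0.197, 2.863, 0.029]
contact_force: [-0.1, 0.1, -0.1]
grip_width: 0.0853
gripper_force: 0.0
```

```bash
python3 - <<'E'
from h import *
go(PG,GY,tz(15))
s=r.grab_frame('side');t=r.grab_frame('top')
a=cv2.resize(s[230:350,225:325],(500,600),interpolation=cv2.INTER_CUBIC);b=cv2.resize(t[205:265,150:210],(300,300),interpolation=cv2.INTER_CUBIC)
im=np.zeros((600,800,3),np.uint8);im[:,:500]=a;im[:300,500:]=b
cv2.imwrite('pics/c6.png',(255*(im/255.)**.6).astype(np.uint8))
E
```

```text
t 18.82 p [0.4602 0.3573 0.1851] q [-0.03  0.53 -1.06  1.97  0.88  0.91  0.16] F [-0.1  0.1 -0.1] M [-0.06   0.236 -0.006] w 0.0853 gf 0.0
turn [ 0.   0.6 -0.1] shift after turn [ 4.3  1.  65.8] before [ 5.   1.  65.8]
```

View pics/c6.png

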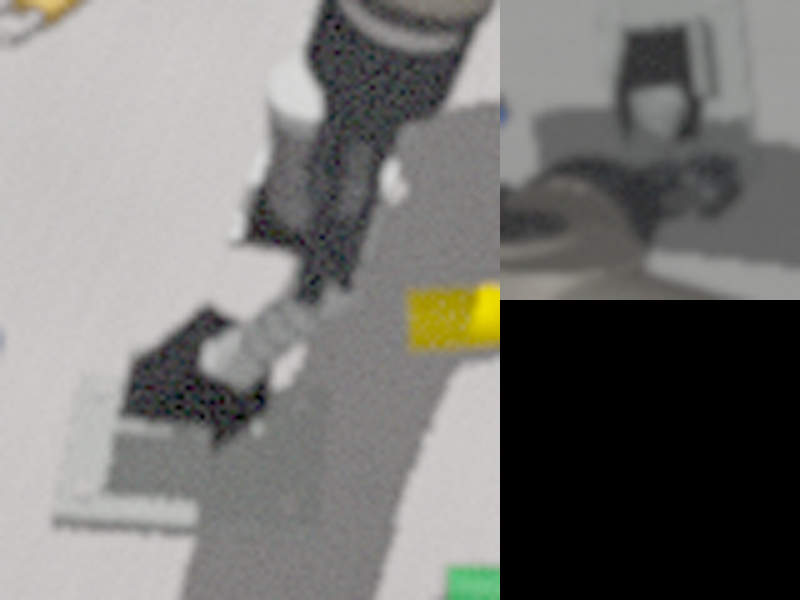

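The fingers straddle the exposed barrel (about (270,335) in the crop) and the sleeve is clear. I go down and grip.

Emit:
step_arm([
  {"rx": 0, "ry": 0.6, "rz": 0, "dx": 4.5, "dy": 1, "dz": 25, "gripper": 1},
  {"rx": 0, "ry": 0, "rz": 0, "dx": 0, "dy": 0, "dz": 25, "gripper": 1},
  {"rx": 0, "ry": 0, "rz": 0, "dx": 0, "dy": 0, "dz": 16, "gripper": 1},
  {"rx": 0, "ry": 0, "rz": 0, "dx": 0, "dy": 0, "dz": 0, "gripper": -1},
  {"rx": 0, "ry": 0, "rz": 0, "dx": 0, "dy": 0, "dz": 0, "gripper": -1},
  {"rx": 0, "ry": 0, "rz": 0, "dx": 0, "dy": 0, "dz": 0, "gripper": -1},
  {"rx": 0, "ry": 0, "rz": 0, "dx": 0, "dy": 0, "dz": 0, "gripper": -1},
  {"rx": 0, "ry": 0, "rz": 0, "dx": 0, "dy": 0, "dz": 0, "gripper": -1},
  {"rx": 0, "ry": 0, "rz": 0, "dx": 0, "dy": 0, "dz": 0, "gripper": -1},
  {"rx": 0, "ry": 0, "rz": 0, "dx": 0, "dy": 0, "dz": 0, "gripper": -1},
], grip_force=80)

```text
clock: 20.18
tcp_pos: [0.4727, 0.3611, 0.1196]
orientation: [-0.201, 2.873, 0.029]
contact_force: [-1.9, 1.4, 6.4]
grip_width: 0.0265
gripper_force: 76.1
```

```bash
python3 - <<'E'
from h import *
p,M=st();print('along FD',(M.T@FD).round(3), (p+.003*M[:,2]-PG).round(4))
E
```

```text
t 20.18 p [0.4727 0.3611 0.1196] q [-0.1   0.63 -0.97  1.98  1.01  0.85  0.06] F [-1.9  1.4  6.4] M [0.444 0.395 0.167] w 0.0265 gf 76.06857061386108
along FD [ 0.423  0.001 -0.906] [-0.0001  0.001  -0.0008]
```

Emit:
step_arm([
  {"rx": 0, "ry": 0, "rz": 0, "dx": 4.2, "dy": 0, "dz": -9.1, "gripper": -1},
  {"rx": 0, "ry": 0, "rz": 0, "dx": 6.3, "dy": 0, "dz": -13.6, "gripper": -1},
  {"rx": 0, "ry": 0, "rz": 0, "dx": 8.5, "dy": 0, "dz": -18.1, "gripper": -1},
  {"rx": 0, "ry": 0, "rz": 0, "dx": 8.5, "dy": 0, "dz": -18.1, "gripper": -1},
  {"rx": 0, "ry": 0, "rz": 0, "dx": 0, "dy": 0, "dz": 0, "gripper": -1},
])

```text
clock: 20.8
tcp_pos: [0.4311, 0.3542, 0.169]
orientation: [-0.2, 2.873, 0.026]
contact_force: [-0.3, 3.2, 0.7]
grip_width: 0.0265
gripper_force: 76.9
```

Emit:
step_arm([
  {"rx": 0, "ry": 0, "rz": 0, "dx": 8.5, "dy": 0, "dz": -18.1, "gripper": -1},
  {"rx": 0, "ry": 0, "rz": 0, "dx": 8.5, "dy": 0, "dz": -18.1, "gripper": -1},
  {"rx": 0, "ry": 0, "rz": 0, "dx": 8.5, "dy": 0, "dz": -18.1, "gripper": -1},
  {"rx": 0, "ry": 0, "rz": 0, "dx": 6.3, "dy": 0, "dz": -13.6, "gripper": -1},
  {"rx": 0, "ry": 0, "rz": 0, "dx": 0, "dy": 0, "dz": 0, "gripper": -1},
  {"rx": 0, "ry": 0, "rz": 0, "dx": 0, "dy": 0, "dz": 0, "gripper": -1},
  {"rx": 0, "ry": 0, "rz": 0, "dx": 0, "dy": 0, "dz": 0, "gripper": -1},
])

```text
clock: 21.68
tcp_pos: [0.3839, 0.3468, 0.225]
orientation: [-0.198, 2.876, 0.024]
contact_force: [0.0, 0.4, -2.6]
grip_width: 0.0264
gripper_force: 76.6
```

```bash
python3 - <<'E'
from h import *
p,M=st();print((p-PG+.003*M[:,2])@FD, 'along FD',(M.T@FD).round(3));print(M.round(3))
E
```

```text
t 21.68 p [0.3839 0.3468 0.225 ] q [ 0.04  0.38 -1.19  2.05  0.73  0.93  0.16] F [ 0.   0.4 -2.6] M [-0.053  0.575 -0.013] w 0.0264 gf 76.62723183631897
0.13793127651157425 along FD [ 0.425 -0.002 -0.905]
[[-0.957 -0.137  0.254]
 [-0.133  0.991  0.034]
 [-0.257 -0.001 -0.967]]
```

```bash
python3 - <<'E'
from h import *
go([.5115,-.0355,.31],GY,tz(-25.1))
E
```

```text
t 21.68 p [0.3839 0.3468 0.225 ] q [ 0.04  0.38 -1.19  2.05  0.73  0.93  0.16] F [ 0.   0.4 -2.6] M [-0.053  0.575 -0.013] w 0.0264 gf 76.62723183631897
turn [-0.  40.  -0.1] shift after turn [ -30.2 -396.4 -111. ] before [ -95.1 -396.3  -65.1]
```

Emit:
step_arm([
  {"rx": 0, "ry": 0, "rz": 0, "dx": -8, "dy": 0, "dz": -29, "gripper": -1},
  {"rx": 0, "ry": 0, "rz": 0, "dx": -8, "dy": 0, "dz": -29, "gripper": -1},
  {"rx": 0, "ry": 8, "rz": 0, "dx": 0, "dy": 0, "dz": 0, "gripper": -1},
  {"rx": 0, "ry": 8, "rz": 0, "dx": 0, "dy": 0, "dz": 0, "gripper": -1},
  {"rx": 0, "ry": 8, "rz": 0, "dx": 0, "dy": 0, "dz": 0, "gripper": -1},
  {"rx": 0, "ry": 8, "rz": 0, "dx": 0, "dy": 0, "dz": 0, "gripper": -1},
  {"rx": 0, "ry": 8, "rz": 0, "dx": 0, "dy": 0, "dz": 0, "gripper": -1},
  {"rx": 0, "ry": 0, "rz": 0, "dx": -6, "dy": -44, "dz": -6, "gripper": -1},
  {"rx": 0, "ry": 0, "rz": 0, "dx": -6, "dy": -44, "dz": -6, "gripper": -1},
  {"rx": 0, "ry": 0, "rz": 0, "dx": -6, "dy": -44, "dz": -6, "gripper": -1},
  {"rx": 0, "ry": 0, "rz": 0, "dx": 0, "dy": 0, "dz": 0, "gripper": -1},
])

```text
clock: 23.05
tcp_pos: [0.429, 0.2162, 0.2933]
orientation: [0.175, -2.699, 0.044]
contact_force: [-1.1, 1.0, -3.4]
grip_width: 0.0263
gripper_force: 77.7
```

```bash
python3 - <<'E'
from h import *
go([.5115,-.0355,.31],GY,tz(-25.1))
E
```

```text
t 23.05 p [0.429  0.2162 0.2933] q [ 0.34  0.66 -1.25  1.66  0.31  1.58  0.71] F [-1.1  1.  -3.4] M [ 0.17  -0.717 -0.004] w 0.0263 gf 77.71687388420105
turn [ 0.   0.  -0.5] shift after turn [ -35.2 -260.7  -38. ] before [ -37.7 -260.3  -38.2]
```

Emit:
step_arm([
  {"rx": 0, "ry": 0, "rz": 0, "dx": -6, "dy": -43.5, "dz": -6.3, "gripper": -1},
  {"rx": 0, "ry": 0, "rz": 0, "dx": -6, "dy": -43.5, "dz": -6.3, "gripper": -1},
  {"rx": 0, "ry": 0, "rz": 0, "dx": -6, "dy": -43.5, "dz": -6.3, "gripper": -1},
  {"rx": 0, "ry": 0, "rz": 0, "dx": -6, "dy": -43.5, "dz": -6.3, "gripper": -1},
  {"rx": 0, "ry": 0, "rz": 0, "dx": -6, "dy": -43.5, "dz": -6.3, "gripper": -1},
  {"rx": 0, "ry": 0, "rz": 0, "dx": -6, "dy": -43.5, "dz": -6.3, "gripper": -1},
  {"rx": 0, "ry": 0, "rz": 0, "dx": 0, "dy": 0, "dz": 0, "gripper": -1},
  {"rx": 0, "ry": 0, "rz": 0, "dx": 0, "dy": 0, "dz": 0, "gripper": -1},
])

```text
clock: 24.05
tcp_pos: [0.5102, -0.031, 0.3133]
orientation: [0.188, -2.698, 0.041]
contact_force: [0.9, -0.2, -2.0]
grip_width: 0.0266
gripper_force: 78.0
```

```bash
python3 - <<'E'
from h import *
go([.5115,-.0355,.26],GY,tz(-25.1))
s=r.grab_frame('side');t=r.grab_frame('top');cv2.imwrite('pics/s7r.png',s);cv2.imwrite('pics/t7r.png',t)
a=cv2.resize(s[110:250,250:370],(514,600),interpolation=cv2.INTER_CUBIC);b=cv2.resize(t[200:260,270:330],(280,280),interpolation=cv2.INTER_CUBIC)
im=np.zeros((600,800,3),np.uint8);im[:,:514]=a;im[:280,520:]=b
cv2.imwrite('pics/c7.png',(255*(im/255.)**.6).astype(np.uint8))
E
```

```text
t 24.05 p [ 0.5102 -0.031   0.3133] q [ 0.7   0.69 -1.22  1.56  0.47  1.76  1.13] F [ 0.9 -0.2 -2. ] M [ 0.145 -0.703 -0.07 ] w 0.0266 gf 78.03491234779358
turn [ 0.  0. -0.] shift after turn [-23.2  -4.6  45. ] before [-23.2  -4.7  45. ]
```

View pics/c7.png

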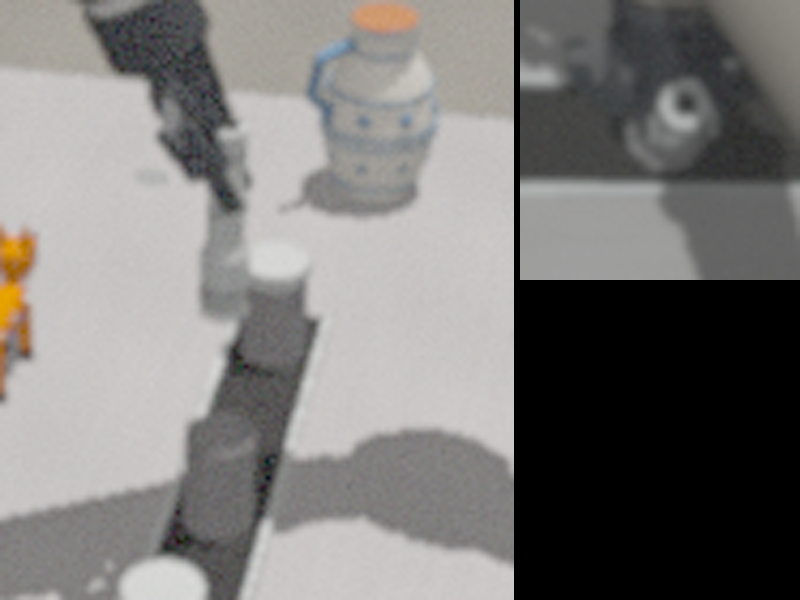

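The flashlight hangs nearly vertical over the canister: tail at (305.4,222.5) top and (304.1,140.3) side, lens at about (302.3,180.5) side, mouth still at (302.3,210). Next I check its axis and the remaining shift.

```bash
python3 - <<'E'
from h import *
p,M=st();g=p+.003*M[:,2];print('g',g.round(4))
T=tri((304.1,140.3),(305.4,222.5));print('tail',T)
print('tail by z',onz('top',305.4,222.5,.35))
# lens: side pixel on the sideways line, depth from the x,y of grasp
print('exp side tail/lens',proj('side',g+[0,0,.04]).round(1),proj('side',g-[0,0,.11]).round(1),'top',proj('top',g+[0,0,.04]).round(1),proj('top',g-[0,0,.11]).round(1))
print('mouth side',proj('side',[.5115,-.0355,.089]),tri((302.3,209.9),(301.7,227.8)))
t=cv2.imread('pics/t7r.png').mean(2);np.set_printoptions(linewidth=250);print(t[214:240,290:316].astype(int))
E
```

```text
t 24.15 p [ 0.51   -0.0303  0.3137] q [ 0.7   0.69 -1.22  1.56  0.47  1.76  1.13] F [-0.1  0.6 -3.6] M [ 0.113 -0.705  0.001] w 0.0266 gf 78.03219079971313
g [ 0.5087 -0.0305  0.311 ]
tail (array([ 0.50842308, -0.03460053,  0.34782052]), np.float64(0.0026193457910625687))
tail by z [ 0.5095489  -0.03427501  0.35      ]
exp side tail/lens [303.3 140. ] [302.7 182.6] top [304.  222.7] [301.7 226.4]
mouth side [301.80996529 210.07955985] (array([ 0.51083203, -0.03543395,  0.09000485]), np.float64(0.001930772768231152))
[[ 35  38  38  34  29  27  24  23  25  25  25  28  26  23  22  22  17  20  20  19  17  19  21  27  37  38]
 [ 34  40  43  40  33  26  24  24  25  28  26  26  27  24  25  23  21  22  20  18  18  19  19  22  28  26]
 [ 34  39  45  41  32  27  22  22  26  27  26  28  27  30  36  35  36  33  27  19  20  21  18  23  21  22]
 [ 33  37  39  38  30  24  22  22  27  26  31  38  44  46  52  55  55  50  40  26  20  20  20  20  19  20]
 [ 31  33  34  33  27  22  23  23  27  32  46  63  66  62  60  60  61  59  49  35  23  20  19  20  20  17]
 [ 30  32  32  31  26  20  21  24  28  42  
[... 1504 characters left out ...]
  46  45  44  42  37  30  23  20  18  16  17  19  17  19]
 [ 29  29  29  31  36  43  53  62  63  59  51  45  41  42  41  38  34  24  21  15  16  19  16  20  16  17]
 [ 29  29  27  30  28  33  42  53  60  60  51  43  39  37  36  33  28  20  17  19  17  16  15  15  18  17]
 [ 30  30  32  30  26  29  34  40  48  47  41  34  32  31  27  23  19  17  15  17  17  17  18  17  17  18]
 [ 32  33  33  32  33  33  33  36  37  35  29  25  23  23  19  19  22  19  19  18  17  18  17  20  17  19]
 [ 55  54  54  55  54  55  54  54  53  48  40  32  30  28  27  29  27  27  27  29  29  26  26  28  28  25]
 [ 95  96  96  95  96  96  97  96  94  85  70  54  45  44  43  44  44  44  43  43  42  44  44  42  43  41]]
```

Emit:
step_arm([
  {"rx": 0, "ry": 0, "rz": 0, "dx": -8, "dy": -2, "dz": 15, "gripper": -1},
  {"rx": 0, "ry": 0, "rz": 0, "dx": -8, "dy": -2, "dz": 15, "gripper": -1},
  {"rx": 0, "ry": 0, "rz": 0, "dx": -7, "dy": -2, "dz": 15, "gripper": -1},
  {"rx": 0, "ry": 0, "rz": 0, "dx": 0, "dy": 0, "dz": 0, "gripper": -1},
  {"rx": 0, "ry": 0, "rz": 0, "dx": 0, "dy": 0, "dz": 0, "gripper": -1},
  {"rx": 0, "ry": 0, "rz": 0, "dx": 0, "dy": 0, "dz": 0, "gripper": -1},
  {"rx": 0, "ry": 0, "rz": 0, "dx": 0, "dy": 0, "dz": 0, "gripper": -1},
])

```text
clock: 25.02
tcp_pos: [0.513, -0.0374, 0.2637]
orientation: [0.187, -2.699, 0.042]
contact_force: [0.3, 0.9, -2.6]
grip_width: 0.0263
gripper_force: 77.9
```

```bash
python3 - <<'E'
from h import *
p,M=st();g=p+.003*M[:,2];print('g',g.round(4),proj('side',g-[0,0,.11]),proj('top',g-[0,0,.11]))
s=r.grab_frame('side');t=r.grab_frame('top')
a=cv2.resize(s[130:240,260:350],(490,600),interpolation=cv2.INTER_CUBIC);b=cv2.resize(t[200:260,270:330],(300,300),interpolation=cv2.INTER_CUBIC)
im=np.zeros((600,800,3),np.uint8);im[:,:490]=a;im[:300,500:]=b
cv2.imwrite('pics/c8.png',(255*(im/255.)**.5).astype(np.uint8))
E
```

```text
t 25.02 p [ 0.513  -0.0374  0.2637] q [ 0.7   0.73 -1.19  1.61  0.51  1.69  1.12] F [ 0.3  0.9 -2.6] M [ 0.085 -0.719  0.015] w 0.0263 gf 77.93040633201599
g [ 0.5117 -0.0376  0.261 ] [302.08480464 194.27427232] [303.25440947 226.61347531]
```

View pics/c8.png

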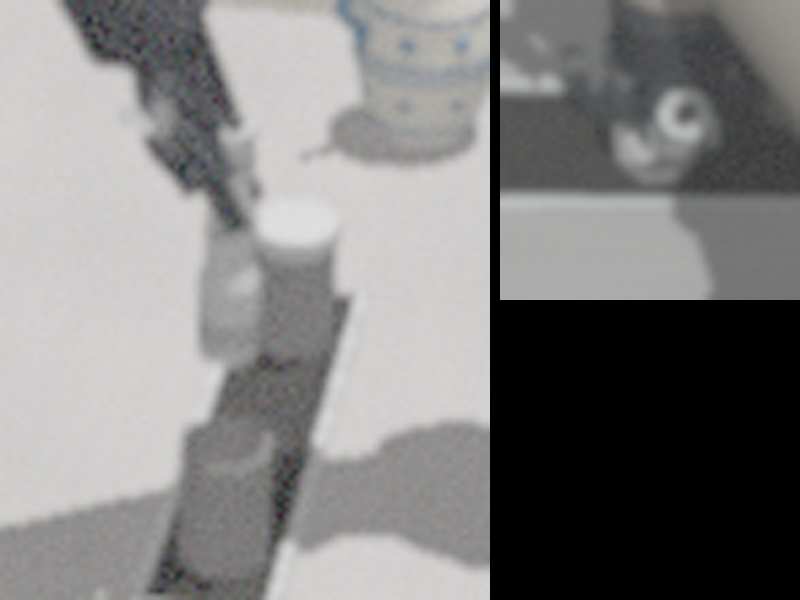

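The lens is at about (301.8,194) in the side view, some 60 mm above the mouth and centred on it, with nothing else touched. Handing in.

```bash
python3 -c "
from bench import r
print(r.hand_in())"
```

```text
the job is handed in; nothing more can be done
None
```

The canister stands upright and released in the lane between its neighbours, and the flashlight was handed in held lens-down about 60 mm above its mouth at 25 s on the clock; no verdict came back.

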